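# Latch the bent-rod gate of the rotor bolt cart

### The arm

A 6-joint arm with a two-finger parallel gripper is mounted at the origin on the work surface. World frame = base frame: x ahead of the robot, y to its left, z up, the work surface at z = 0. Lengths are in mm, angles in rad, forces in N, time in s.
With the tool pointing down it reaches from about 200 to 875 mm from the base axis. Payload 3.4 kg.
Tool frame: the origin (TCP) lies midway between the tips of the shut fingers; the grasp point (between the pads) lies 19 mm behind it; z points along the fingers, y is the line along which they close (so a half turn about z gives the same grasp; the last joint's range is limited). The gripper opens to 94 mm and grips with 3 to 60 N. Pads are 16 mm wide; open, the fingers measure 119 mm over their backs; the gripper's body (75 mm by 177 mm) begins 78 mm behind the grasp point.
Start: joints at [1.186, 0.276, 1.505, -0, 1.361, -0.121], TCP at [149.948, 555.141, 205.493] pointing down, gripper open.
Joint ranges: [-2.89, 2.89], [-0.75, 2.08], [0.22, 2.7], [-1.18, 4.32], [0.11, 2.71], [-2.7, 2.7]. Speed limits (rad/s): [2.57, 2.57, 3.14, 3.14, 3.14, 3.14].

### API

Orientations are given as a rotation vector (axis times angle).
In Python, from station import r gives the robot as it stands.
- The arm moves only by the tool send_rows, never from a script. Its argument "commands" is a list that holds one entry, the list of rows, each a list of 7 numbers: the shift along the tool's x, y, z in cm, then the turn, a rotation vector about the tool's x, y, z in degrees, then the finger opening in cm, from 0 to 9.4. In form: [[[x, y, z, ax, ay, az, hand], ...]]. A call has exactly 5 rows; each row is the pose to reach, as a shift and turn from the pose commanded when the call began, along the tool's axes at that moment; what a row does not reach only later rows make up. A row lasts 1/10 s, in which the tool goes at most 50 mm and 8.59 degrees, less where a joint would pass 70% of its speed; a pose out of reach is approached as far as the arm can. A call with a gripper value outside its range is refused whole. The fingers move at their own pace and stop on an object; "grip_force" is the grip in N (left out, the last holds). Time passes only in rows, so rows that repeat a pose let the fingers close, or fill a call up. It gives the time, the measured TCP pose, the force, the opening and the grip force at its end, in the units of the state.
- r.get_state(): the state, without advancing time (a new reading comes with each control period).
- r.capture(name): name is "side" or "top"; returns (picture, depth): 384x512x3 uint8, red, green, blue; 384x512 float32, mm along the optical axis (not along the pixel's ray), 0 where there is no reading.
- r.camera_params(name): a dict with "fx", "fy", "cx", "cy" (pixels), "k1" (the pictures are not rectified: a ray, as slopes to the right and down, at radius r is drawn at 1 + k1 r^2 times it, then the intrinsics apply), "rvec" (rotation vector, rad) and "tvec" (3), from world to camera coordinates, as OpenCV has them. Camera axes: x right, y down, z forward; pixel columns grow to the right and rows downward; lengths in mm; the calibration is good to about 2 mm. A picture is of the moment at which its call begins. camera_params takes no time and is no camera call.
- r.sign_off(): hands the job in; it is judged then, once.
The state is a dict: "time": time; "joint_positions": joint angles; "dq": joint speeds; "joint_efforts": joint torques, N m; "position": TCP position; "tool_rot": TCP orientation; "contact_force": force on the tool from outside, world axes, zero at the start; "wrist_torque": the same for the moment, N m; "grip_width": opening from 0.0 (shut) to 1.0 (fully open); "grip_force": force on a finger pad.
Only numpy, scipy, OpenCV 4.12 (cv2) and the standard library are available. Lean on these libraries where they do the work, as an engineer would, in place of code of your own. Each camera call takes 0.05 s, during which the arm holds its last target. There are 200 camera calls.

### The job

Push the cart's bent-rod gate shut until you feel it bear on its rubber stop, lay the draw latch's hook over the rod keeper on the gate and draw it back snug, then push the red lever over, past centre and fully home, so that the gate is clamped. Go by feel: the lever, the gate and the hook against its keeper must never take more than 25 N from the robot. Leave the parts penned on the shelf where they are.

Things in the scene. Friction and masses are not known exactly. Their poses are not given: they have to be found in the camera images.
- cart: Tall blue welded cart at the table's far edge; it stays fixed. Origin: front edge of its upper shelf, mid-width, at work-surface height; x points into the shelf, away from the robot, y to its left, z up. Perforated shelf: x 15 to 405, y -200 to 200 mm, top at z 30. Side rails 30 mm wide at y -215 and 215, tops at z 115. Draw latch on the right rail (y -215); gate hinge at the left front post.
- gate (a joint): Gate angle about its upright hinge, rad. 0: along the cart's y, just touching an average rubber stop; positive: open towards the robot. Starts 0.05 to 0.14, stays where left (1 N at the free end moves it). The stop is set up to 2.5 mm differently from cart to cart, so the gate meets it at -0.006 to 0.006, to be felt; clamped, it reads about -0.012.
- gate_push (a point): Point on the robot-side face of the gate's top rod (8 mm round steel rod, centre line at z 106 mm, bottom rod at z 46 mm, thin uprights between), 300 mm from the hinge: a good place to push the gate shut. Axes as the cart's, turned with the gate.
- keeper: The keeper: a staple of 6 mm rod standing on the gate's free end. Origin at the middle of its level cross-rod, which runs along y (34 mm long between its two upright legs), at z 139 mm over the work surface and, gate shut, level with the lever pivot and 100 mm in front of it. Axes as the cart's, turned with the gate.
- lever_pivot (a point): Fixed pivot of the latch lever, z 139 mm, mid-width of the latch (cart x 84, y -215 mm); axes as the cart's. Lever and hook move in the upright plane through it along cart x. The latch's base plate reaches up to z 121 mm, from 22 mm in front of the pivot to 90 mm behind it; two ears beside the pivot stand up to z 147 mm, 33 mm wide over both.
- lever (a joint): Lever angle, rad: 0 = home, flat along cart +x on its stop; 1.57 = upright; grows as the handle swings up and over towards the robot, to 2.0. Starts 1.0 to 1.7; stays where left (friction 0.05 Nm). With the hook drawn on the keeper it takes load from 0.65 to 1.2 down; the push at lever_pad rises to 2 to 10 N near 0.6, then falls; dead centre at 0.06, then it must still be pressed onto its stop.
- handle: The red handle of the lever, with the pivot as its origin, x along the lever away from the pivot, z square to it (up when home). A plate 26 mm wide (y), 5 mm thick, from 31 to 91 mm along x, its upper face at z 6.5 mm, with an upturned lip at the end from 87 to 91 mm that stands 12.5 mm high. Push on the upper face.
- lever_pad (a point): Point on the upper face of the red handle, 64 mm from the pivot; same axes as handle.
- hook (a joint): Hook angle on the lever, rad. The strap's rise above level = this minus lever (positive: claw raised; 0: strap level, reaching towards the keeper). Starts 1.95 to 2.1. Stiff joint (0.033 Nm, just carries the hook's weight): the hook stays where put, and while the claw does not bear on the keeper it turns along with the lever: a lever pushed over with the hook slack lifts it off again.
- hook_pivot (a point): Pin that joins hook and lever: 14 mm from the lever pivot, at the angle lever minus 0.06 above cart +x. x, z axes as the strap's. The further the lever is swung over towards the robot, the further the claw reaches: at lever 1.75 it clears the shut gate's rod by about 8 mm, below about 1.1 it may not pass over the rod. Pulling on the strap swings the lever along (5 to 10 N of joint drag).
- strap: The hook, a silver strap 14 mm wide (y), 8 mm thick; origin at hook_pivot, running along its own -x to -117 mm, underside z 3.5, top z 11.5 mm. At the end the claw turns down: inner face at x -112 mm, 5 mm thick, down to z -10 mm, tip flared out. Hooked, the underside lies on the keeper rod and the inner face bears on the rod's robot side.
- hook_grip (a point): Centre of the strap 80 mm from hook_pivot: the place to pinch it across its 14 mm width, from above.
- claw_tip (a point): Low end of the claw (in the strap's axes 116 mm from hook_pivot, 7 mm below it). Properly over the keeper it is 5 to 20 mm on the robot side of the keeper rod's centre and 3 to 15 mm lower.
- stop: Screw-in rubber stop, 25 mm across, on the front face of the right front post, z 75 mm, behind the gate's free end; this origin lies on the post face, the rubber face 9.5 to 14.5 mm in front of it (cart -x) by how far it is screwed in. The rubber yields 1 mm per 16 N. A gate let go stays lightly against it.
- gate_frame: The gate itself, bent from 8 mm rod, 450 mm wide and 60 mm high between its top and bottom rods; origin on the hinge line at work-surface height, y from the gate's free end towards the hinge, x through the gate away from the robot. A 30 mm square strike plate at its free end meets the rubber stop.
- bolt_mid (a point): Blued tail rotor bolt standing on its 30 mm hex head, 75 mm tall; centre. Bystander on the shelf: leave it alone.
- nut_a_mid (a point): Silver hex locking nut, 28 mm across flats, 19 mm high; centre. Bystander on the shelf: leave it alone.
- nut_b_mid (a point): The other silver locking nut, same size; centre. Bystander on the shelf: leave it alone.
- ratchet_mid (a point): Red-handled ratchet 224 mm long lying flat, 20 mm thick; mid-length. Bystander on the shelf: leave it alone.
- gauge_block_mid (a point): Matte aluminium gauge block 60 x 30 x 24 mm; centre. Bystander on the shelf: leave it alone.
- socket_mid (a point): Steel socket, 32 mm diameter, 50 mm tall; centre. Bystander on the shelf: leave it alone.
- paste_tin_mid (a point): Tin of paste, 60 mm diameter, 70 mm tall; centre. Bystander on the shelf: leave it alone.

How it is judged (in metres and radians):
On the way, in this order (a step that is already met when the one before it is completed fails the run):
1. the gate is swung shut and pressed against its rubber stop (value of joint gate below 0.012 rad and contact force between gate_frame and stop above 1 N), for 0.1 s.
2. the hook's claw lies over the keeper rod, gate still shut (x of claw_tip in the frame of keeper between -0.02 and -0.0045 m and z of claw_tip in the frame of keeper between -0.015 and -0.003 m and y of claw_tip in the frame of keeper between -0.01 and 0.01 m and value of joint gate below 0.012 rad), for 0.2 s.
3. the lever is home with the hook pulling on the keeper (value of joint lever below 0.015 rad and contact force between strap and keeper above 25 N), for 0.2 s.
At the end, for the whole second after the job is handed in: The lever rests home past centre (joint below 0.015 rad), the claw lies over the keeper rod and pulls on it with more than 25 N, so the gate is clamped shut (joint below 0.012 rad) and bears on its rubber stop with more than 20 N, and the seven parts on the shelf are within 12 mm of where they were (all of step 2 and all of step 3 and contact force between gate_frame and stop above 20 N and linear speed of handle below 0.01 m/s and distance of each of bolt_mid, nut_a_mid, nut_b_mid, ratchet_mid, gauge_block_mid, socket_mid, paste_tin_mid from where it was at the start of the episode below 0.012 m); the robot touches nothing.
It fails at once if the lever's handle is pushed with more than 25 N (contact force between any of the fingers, the arm and handle above 25 N).
It fails at once if the gate or its keeper is pushed by the robot with more than 25 N (contact force between any of the fingers, the arm and gate_frame above 25 N or contact force between any of the fingers, the arm and keeper above 25 N).
It fails at once if the hook is pressed or hauled against the keeper by the robot with more than 25 N (contact force between any of the fingers, the arm and strap above 0.5 N and contact force between strap and keeper above 25 N).
It fails at once if a part on the shelf is moved more than 12 mm (distance of any of bolt_mid, nut_a_mid, nut_b_mid, ratchet_mid, gauge_block_mid, socket_mid, paste_tin_mid from where it was at the start of the episode above 0.012 m).
It also fails if it takes over 72 s, if anything falls off the work surface, if the arm or the gripper's body presses on something with over 40 N, if the wrist force passes 120 N, or if a joint passes its speed limit or range.

## Working session

There is one attempt and no reset: what is moved stays moved. The work goes in short steps, Python scripts to look and compute and a tool call to move; the robot and the scene stay as the last step left them, time stands still between calls to the robot, and variables do not carry over. Pictures are saved under pics/ and viewed, at most 10 in all, crops included, and the job is handed in when it is done.

Besides the shell and the picture viewer there is one more tool, called after "Call:" by a JSON object that holds its "method" and its "body", one argument or row to a line. send_rows: Moves the arm, as the interface text tells. Its arguments: {"type":"object","properties":{"commands":{"type":"array","items":{"type":"array","items":{"type":"array","items":{"type":"number"}}}},"grip_force":{"type":"number"}},"required":["commands"]}

```bash
ls; mkdir -p pics; python3 - <<'E'
from station import r
import cv2,numpy as np
print(r.get_state())
for n in("side","top"):
    p=r.camera_params(n);print(n,p)
    im,d=r.capture(n);np.save(f"pics/{n}0.npy",d)
    cv2.imwrite(f"pics/{n}0.png",im[:,:,::-1])
E
```

```text
pics
{'time': 0.0, 'joint_positions': array([ 1.18599236e+00,  2.76580194e-01,  1.50610287e+00, -1.05445006e-05,
        1.36070084e+00, -1.20988684e-01]), 'dq': array([ 0.00098694,  0.00049806, -0.00106594,  0.00181405,  0.00197963,
        0.00010936]), 'joint_efforts': array([-2.58146683e-03, -4.04584765e+01, -2.37220323e+01,  6.96293497e-02,
        3.45430069e-02, -1.55407265e-04]), 'position': array([149.73082559, 554.58124112, 204.62525245]), 'tool_rot': array([-4.13138158e-01, -3.11386588e+00,  2.72785290e-03]), 'contact_force': array([-0.21910205,  0.1971517 ,  0.62546948]), 'wrist_torque': array([-0.045017  ,  0.05102929,  0.00930838]), 'grip_force': 0.0, 'grip_width': 1.0005634232750011}
side {'fx': 441.1095165704662, 'fy': 441.1095165704662, 'cx': 259.17201988863593, 'cy': 190.5276632902176, 'k1': -0.03253178712201599, 'rvec': array([ 0.63527038, -2.67158501,  1.10810195]), 'tvec': array([619.2476344 , 174.68309014, 878.83776045])}
top {'fx': 455.711332085215, 'fy': 455.711332085215, 'cx': 270.554665783391, 'cy': 193.59990165324135, 'k1': -0.026516263973535917, 'rvec': array([ 2.17783012, -2.16485312,  0.07334162]), 'tvec': array([160.94610994, 606.4456268 , 906.17530798])}
```

View pics/side0.png

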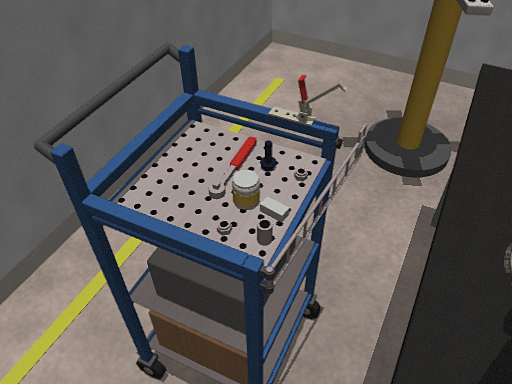

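View pics/top0.png

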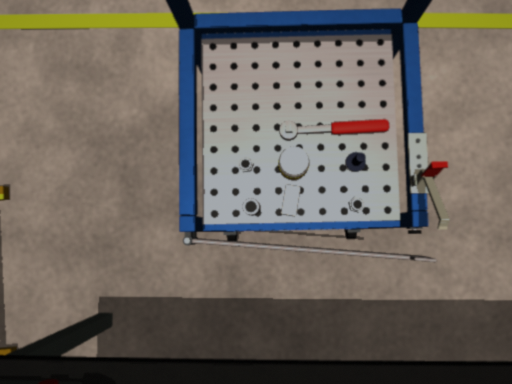

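The side view shows the latch at about (303,110): lever upright, hook raised to (343,87), and the gate from (268,275) to (363,130). The top view shows the cart nearly square to the image, the gate hinge at (188,240), its free end at (432,259), and the latch at (425,175).

```bash
cat > h.py <<'E'
import numpy as np,cv2
from station import r
def cam(n):
    p=r.camera_params(n);K=np.array([[p['fx'],0,p['cx']],[0,p['fy'],p['cy']],[0,0,1.]])
    return K,np.array([p['k1'],0,0,0,0.]),cv2.Rodrigues(p['rvec'])[0],p['tvec']
def cloud(n,d):   # HxWx3 world points, nan where empty
    # picture model: drawn = ray*(1+k1 r^2), same as OpenCV
    K,D,R,t=cam(n);v,u=np.mgrid[:384,:512]
    q=cv2.undistortPoints(np.stack([u,v],-1).reshape(-1,1,2).astype(float),K,D).reshape(384,512,2)
    c=np.dstack([q[...,0]*d,q[...,1]*d,d]);w=(c-t)@R
    w[d<=0]=np.nan;return w
def proj(n,P):
    K,D,R,t=cam(n);return cv2.projectPoints(np.atleast_2d(P).astype(float),cv2.Rodrigues(R)[0],t,K,D)[0].reshape(-1,2)
def rayplane(n,uv,p0,nrm):
    K,D,R,t=cam(n);q=cv2.undistortPoints(np.array(uv,float).reshape(-1,1,2),K,D).reshape(-1,2)
    dr=np.c_[q,np.ones(len(q))]@R;o=-R.T@t;nrm=np.array(nrm,float)
    s=((np.array(p0)-o)@nrm)/(dr@nrm);return o+s[:,None]*dr
E
python3 - <<'E'
from h import *
for n in("top","side"):
    d=np.load(f"pics/{n}0.npy");im=cv2.imread(f"pics/{n}0.png").astype(int);w=cloud(n,d)
    blue=(im[...,0]>im[...,2]+40)
    z=w[...,2];m=blue&(z>60)&(z<170)
    print(n,np.histogram(z[m],bins=range(60,171,5)))
    m=blue&(abs(z-115)<6)
    P=w[m];print(len(P),np.percentile(P,[0,2,50,98,100],axis=0).round())
    if len(P):print(cv2.minAreaRect(P[:,:2].astype(np.float32)))
    red=(im[...,2]>im[...,1]+60)&(z>40);P=w[red];print('red',P.min(0),P.max(0)) 
n="top";d=np.load("pics/top0.npy");w=cloud(n,d)
for uv in[(188,240),(432,259),(415,222),(183,222),(320,60),(445,222),(428,180),(310,248)]:print(uv,w[uv[1],uv[0]].round(1))
E
```

```text
top (array([   0,    0,    0,    0,    0,    0,    0,    0,    1,   34, 2030,
       6179,   30,    0,    0,    0,    0,    0,    0,    0,    0,    0]), array([ 60,  65,  70,  75,  80,  85,  90,  95, 100, 105, 110, 115, 120,
       125, 130, 135, 140, 145, 150, 155, 160, 165, 170]))
8248 [[ 528. -124.  109.]
 [ 543. -117.  113.]
 [ 842.  182.  116.]
 [ 950.  336.  119.]
 [ 956.  341.  121.]]
((742.7283325195312, 108.62602233886719), (418.6872253417969, 458.4461975097656), 1.52495276927948)
red [ 627.07155609 -121.30588207   40.48821459] [756.78414063  42.99990099 233.4705305 ]
side (array([ 400,    3,    1,    1,    9,   44,    7,    7,   12,   54, 4236,
        278,    2,    1,    5,    2,    0,    1,    2,    1,    0,    1]), array([ 60,  65,  70,  75,  80,  85,  90,  95, 100, 105, 110, 115, 120,
       125, 130, 135, 140, 145, 150, 155, 160, 165, 170]))
4558 [[ 527. -121.  109.]
 [ 540. -110.  110.]
 [ 803.  315.  113.]
 [ 950.  343.  116.]
 [ 957.  347.  121.]]
((743.8582763671875, 112.6330337524414), (420.0771179199219, 460.8887634277344), 1.629753828048706)
red [ 625.51223739 -115.99376996   40.28498703] [756.22258892  47.19135724 229.66326021]
(188, 240) [511.5 314.5 116.5]
(432, 259) [ 481.3 -123.4  142.6]
(415, 222) [ 547.1 -103.   114.2]
(183, 222) [544.5 324.4 116.9]
(320, 60) [886.   63.   30.5]
(445, 222) [ 544.6 -112.8  238.6]
(428, 180) [ 617.5 -107.1  179.3]
(310, 248) [498.3  89.9 111.3]
```

```bash
python3 - <<'E'
import cv2
a=cv2.imread("pics/side0.png")[60:150,255:385];b=cv2.imread("pics/top0.png")[120:275,375:465]
cv2.imwrite("pics/ca.png",cv2.resize(a,None,fx=6,fy=6,interpolation=2));cv2.imwrite("pics/cb.png",cv2.resize(b,None,fx=3.8,fy=3.8,interpolation=2))
E
```

```text
(no output)
```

View pics/ca.png

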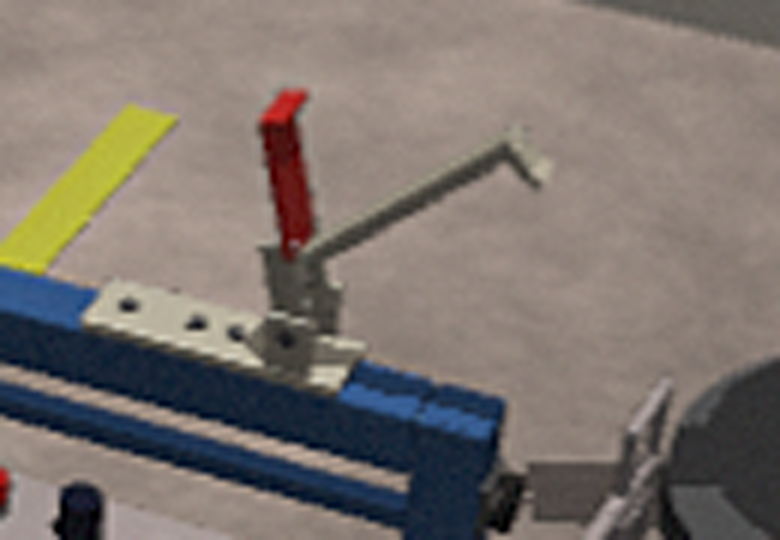

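View pics/cb.png

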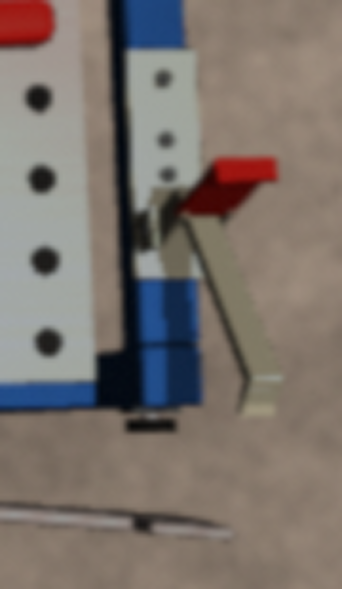

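Crops: the lever is roughly upright with its lip at crop (285,105) of the side view. The hook strap runs from (310,250) up to the claw at (530,165), and the keeper is at (650,400). In the top view the keeper is a dark mark near (140,522).

```bash
python3 - <<'E'
from h import *
fits=[]
for n in("top","side"):
    d=np.load(f"pics/{n}0.npy");im=cv2.imread(f"pics/{n}0.png").astype(int);w=cloud(n,d);z=w[...,2]
    m=(im[...,0]>im[...,2]+40)&(abs(z-115)<5);P=w[m]
    for lo,hi,nm in((-140,-70,'R'),(290,360,'L')):
        Q=P[(P[:,1]>lo)&(P[:,1]<hi)&(P[:,0]>560)&(P[:,0]<930)]
        xs=[];ys=[];wd=[]
        for a in range(560,930,10):
            q=Q[(Q[:,0]>=a)&(Q[:,0]<a+10)]
            if len(q)>8:
                lo_,hi_=np.percentile(q[:,1],[2,98]);
                if hi_-lo_>24: xs.append(a+5);ys.append((lo_+hi_)/2);wd.append(hi_-lo_)
        f=np.polyfit(xs,ys,1);print(n,nm,'slope',f[0],'y@540',np.polyval(f,540),np.median(wd),len(xs))
    for lo,hi in((-110,-85),(320,335),(0,100),(100,200),(200,300)):
        Q=P[(P[:,1]>lo)&(P[:,1]<hi)];Q=Q[Q[:,0]<600];
        if len(Q):print(n,'front x at',(lo+hi)/2,np.percentile(Q[:,0],[1,3]).round(1),np.percentile(Q[:,0],97))
    # gate rod
    m=(w[...,0]<530)&(w[...,0]>440)&(z>98)&(z<122)&(w[...,1]<330)&(w[...,1]>-120);G=w[m]
    f=np.polyfit(G[:,1],G[:,0],1);print(n,'gate',f,len(G),np.median(G[:,2]))
    m=(w[...,0]<530)&(w[...,0]>440)&(z>128)&(z<150)&(w[...,1]<-60)&(w[...,1]>-170);print('keeper',len(w[m]),w[m].round(0).tolist()[:25])
    red=(im[...,2]>im[...,1]+40)&(z>120)&(w[...,1]<-70);R=w[red];print('red',len(R));
    for a in range(140,240,10):
        q=R[(R[:,2]>=a)&(R[:,2]<a+10)]
        if len(q):print(a+5,q.mean(0).round(1),len(q))
    m=(z>180)&(z<260)&(w[...,0]<610)&(w[...,0]>500)&(w[...,1]<-60)&(w[...,1]>-160)&~red
    S=w[m];S=S[np.argsort(S[:,0])];print('strap');
    for a in range(510,610,10):
        q=S[(S[:,0]>=a)&(S[:,0]<a+10)]
        if len(q):print(a+5,np.median(q,0).round(1),q[:,2].max().round(1),len(q))
E
```

```text
top R slope 0.03137710129758213 y@540 -111.92832023896106 26.747959665887294 26
top L slope 0.01948440702705598 y@540 318.6609278866723 27.939558033404126 36
top front x at -97.5 [539.8 541.6] 597.7028807761226
top front x at 327.5 [527.9 529.8] 596.9429488586441
top gate [7.92481772e-02 4.88726301e+02] 1112 110.410843118243
keeper 80 [[484.0, -94.0, 128.0], [484.0, -94.0, 134.0], [485.0, -94.0, 139.0], [485.0, -96.0, 140.0], [485.0, -98.0, 140.0], [485.0, -98.0, 145.0], [482.0, -92.0, 129.0], [482.0, -93.0, 133.0], [483.0, -92.0, 140.0], [483.0, -93.0, 142.0], [483.0, -96.0, 141.0], [483.0, -96.0, 144.0], [483.0, -99.0, 141.0], [483.0, -101.0, 142.0], [483.0, -102.0, 144.0], [483.0, -104.0, 143.0], [483.0, -106.0, 141.0], [483.0, -108.0, 142.0], [483.0, -109.0, 144.0], [483.0, -112.0, 139.0], [483.0, -113.0, 141.0], [483.0, -115.0, 140.0], [483.0, -117.0, 139.0], [483.0, -119.0, 141.0], [483.0, -120.0, 142.0]]
red 226
175 [ 626.2 -112.5  179.3] 3
185 [ 627.3 -108.   184.5] 31
195 [ 629.8 -109.3  195.1] 33
205 [ 632.2 -109.1  204.6] 30
215 [ 633.8 -106.6  212.6] 14
225 [ 639.6 -107.9
[... 1051 characters left out ...]
, 140.0], [481.0, -109.0, 139.0], [481.0, -122.0, 130.0], [486.0, -103.0, 139.0], [483.0, -100.0, 141.0], [481.0, -104.0, 140.0], [480.0, -121.0, 128.0], [486.0, -96.0, 141.0], [484.0, -96.0, 141.0], [482.0, -99.0, 140.0]]
red 142
175 [ 627.6 -101.   175.7] 19
185 [ 629.7 -102.1  185.3] 24
195 [ 632.2 -101.7  195.1] 21
205 [ 634.4 -100.8  205.3] 24
215 [636.9 -98.7 215.1] 19
225 [ 638.1 -102.3  226.3] 35
strap
535 [ 538.1 -106.9  226.6] 228.4 7
545 [ 545.4 -106.1  230.2] 238.1 36
555 [ 554.5 -102.7  233.5] 239.8 29
565 [ 564.7 -101.9  223.9] 231.8 26
575 [ 574.5 -102.3  214. ] 224.2 29
585 [ 585.4 -102.5  203. ] 211.6 25
595 [ 595.2 -101.6  193.7] 200.9 25
605 [ 604.7 -102.3  185.4] 191.7 21
```

Call:
{"method": "send_rows", "body": {
  "commands": [
    [[-3.4,-3.5,0,0,0,-3.33,4],[-6.8,-7,0,0,0,-6.66,0],[-10.2,-10.5,0,0,0,-10,0],[-13.6,-14,0,0,0,-13.33,0],[-17,-17.5,0,0,0,-16.66,0]]
  ],
  "grip_force": 10
}}

```text
time: 0.6
position: [268.7, 340.0, 205.2]
tool_rot: [0.048, -3.141, 0.0]
contact_force: [1.0, -0.0, 0.3]
grip_width: 0.611
grip_force: 0.0
```

Call:
{"method": "send_rows", "body": {
  "commands": [
    [[-1.7,-3.2,0,0,0,0,0],[-3.4,-6.4,0,0,0,0,0],[-5,-9.6,0,0,0,0,0],[-6.6,-12.8,0,0,0,0,0],[-8.2,-15.8,0,0,0,0,0]]
  ]
}}

```text
time: 1.1
position: [354.8, 184.6, 205.3]
tool_rot: [0.042, -3.141, 0.0]
contact_force: [0.5, 0.2, 0.1]
grip_width: 0.187
grip_force: 0.0
```

Call:
{"method": "send_rows", "body": {
  "commands": [
    [[-1.7,-3.2,1.5,0,0,0,0],[-3.4,-6.4,4,0,0,0,0],[-5,-9.6,6.5,0,0,0,0],[-6.6,-12.8,9,0,0,0,0],[-8.2,-15.8,11.5,0,0,0,0]]
  ]
}}

```text
time: 1.6
position: [441.2, 28.9, 89.4]
tool_rot: [-0.041, 3.141, 0.0]
contact_force: [0.1, -0.4, -0.3]
grip_width: 0.001
grip_force: 0.0
```

Call:
{"method": "send_rows", "body": {
  "commands": [
    [[-1.2,0,0,0,0,0,0],[-2.2,0,0,0,0,0,0],[-2.8,0,0,0,0,0,0],[-3.2,0,0,0,0,0,0],[-3.6,0,0,0,0,0,0]]
  ]
}}

```text
time: 2.1
position: [477.2, 32.4, 91.2]
tool_rot: [-0.045, 3.14, 0.0]
contact_force: [0.3, 0.1, -0.1]
grip_width: 0.005
grip_force: 0.0
```

Call:
{"method": "send_rows", "body": {
  "commands": [
    [[-0.4,0,0,0,0,0,0],[-0.8,0,0,0,0,0,0],[-1.2,0,0,0,0,0,0],[-1.6,0,0,0,0,0,0],[-2.0,0,0,0,0,0,0]]
  ]
}}

```text
time: 2.6
position: [497.1, 31.9, 90.5]
tool_rot: [0.042, -3.141, 0.0]
contact_force: [-0.3, -0.0, 0.6]
grip_width: 0.008
grip_force: 0.5
```

Call:
{"method": "send_rows", "body": {
  "commands": [
    [[-0.1,0,0,0,0,0,0],[-0.2,0,0,0,0,0,0],[-0.3,0,0,0,0,0,0],[-0.4,0,0,0,0,0,0],[-0.5,0,0,0,0,0,0]]
  ]
}}

```text
time: 3.1
position: [501.8, 31.9, 90.4]
tool_rot: [0.042, -3.141, 0.0]
contact_force: [-0.6, -0.6, 0.3]
grip_width: 0.008
grip_force: 0.4
```

Call:
{"method": "send_rows", "body": {
  "commands": [
    [[-0.1,0,0,0,0,0,0],[-0.2,0,0,0,0,0,0],[-0.3,0,0,0,0,0,0],[-0.4,0,0,0,0,0,0],[-0.5,0,0,0,0,0,0]]
  ]
}}

```text
time: 3.6
position: [506.1, 32.2, 90.4]
tool_rot: [0.043, -3.14, 0.0]
contact_force: [-2.9, -0.0, 3.1]
grip_width: 0.004
grip_force: 1.8
```

Call:
{"method": "send_rows", "body": {
  "commands": [
    [[-0.05,0,0,0,0,0,0],[-0.1,0,0,0,0,0,0],[-0.15,0,0,0,0,0,0],[-0.2,0,0,0,0,0,0],[-0.2,0,0,0,0,0,0]]
  ]
}}

```text
time: 4.1
position: [506.2, 32.2, 90.4]
tool_rot: [0.043, -3.136, 0.0]
contact_force: [-7.5, -1.8, 5.4]
grip_width: 0.004
grip_force: 3.5
```

```bash
python3 - <<'E'
from h import *
d=r.capture("side")[1];w=cloud("side",d);z=w[...,2]
m=(z>98)&(z<122)&(w[...,0]<530)&(w[...,0]>440)&(w[...,1]<330)&(w[...,1]>-115)&((w[...,1]<-15)|(w[...,1]>90));G=w[m];f=np.polyfit(G[:,1],G[:,0],1);print('gate',f,f[0]+.027,len(G))
print(np.diff([r.get_state()['contact_force'] for _ in range(1)],axis=0),r.get_state()['contact_force'])
E
```

```text
gate [-6.01302482e-03  5.16290423e+02] 0.020986975183058008 551
[] [-6.23970997 -1.5609697   5.06730089]
```

```bash
python3 - <<'E'
from h import *
a,_=r.capture("side");b,d=r.capture("top");w=cloud("top",d);z=w[...,2]
m=(z>98)&(z<122)&(w[...,0]<530)&(w[...,0]>440)&(w[...,1]<330)&(w[...,1]>-115)&((w[...,1]<-70)|(w[...,1]>120));G=w[m];f=np.polyfit(G[:,1],G[:,0],1);print('gate',f,f[0]+.027,len(G))
a=cv2.resize(a[95:195,310:400],None,fx=4.4,fy=4.4,interpolation=2);b=cv2.resize(b[200:280,350:450],None,fx=4,fy=4,interpolation=2)
c=np.zeros((440,800,3),np.uint8);c[:,:396]=a[:440];c[:320,400:]=b;cv2.imwrite("pics/c2.png",c[:,:,::-1])
E
```

```text
gate [4.14546017e-03 5.14088856e+02] 0.031145460168652814 581
```

View pics/c2.png

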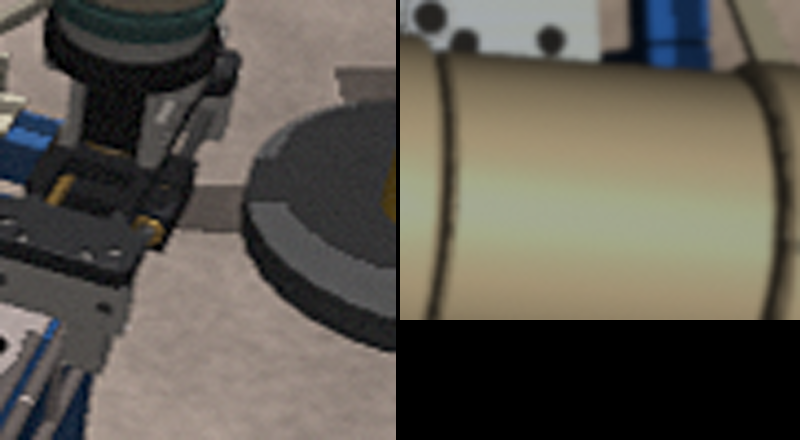

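The arm hides the latch and the gate end in both views, so these fits are contaminated. I'll go by force and check the gate after backing off.

Call:
{"method": "send_rows", "body": {
  "commands": [
    [[-0.05,0,0,0,0,0,0],[-0.1,0,0,0,0,0,0],[-0.15,0,0,0,0,0,0],[-0.15,0,0,0,0,0,0],[-0.15,0,0,0,0,0,0]]
  ]
}}

```text
time: 4.75
position: [506.4, 32.1, 90.4]
tool_rot: [0.043, -3.134, 0.0]
contact_force: [-9.6, -1.7, 7.6]
grip_width: 0.006
grip_force: 4.7
```

Call:
{"method": "send_rows", "body": {
  "commands": [
    [[1,0,0,0,0,0,0],[4,0,0,0,0,0,0],[7,4,-2,0,0,0,0],[9,8,-5,0,0,0,0],[11,11,-9,0,0,0,0]]
  ]
}}

```text
time: 5.25
position: [400.6, 134.4, 172.5]
tool_rot: [0.041, -3.141, -0.002]
contact_force: [0.3, 0.5, 1.0]
grip_width: 0.005
grip_force: 0.0
```

Call:
{"method": "send_rows", "body": {
  "commands": [
    [[2,4,-1,0,0,0,2],[4,8,-2,0,0,0,3],[5,12,-4,0,0,0,4],[5,16,-6,0,0,0,4],[5,16,-7,0,0,0,4]]
  ]
}}

```text
time: 5.75
position: [348.5, 296.9, 244.5]
tool_rot: [-0.051, 3.136, 0.01]
contact_force: [0.5, -0.7, 0.2]
grip_width: 0.394
grip_force: 0.0
```

```bash
python3 - <<'E'
from h import *
o=[]
for n in("top","side"):
    im,d=r.capture(n);np.save(f"pics/{n}1.npy",d);cv2.imwrite(f"pics/{n}1.png",im[:,:,::-1]);w=cloud(n,d);z=w[...,2]
    K,D,R,t=cam(n);print(n,'campos',(-R.T@t).round())
    m=(z>100)&(z<122)&(w[...,0]<526)&(w[...,0]>460)&(w[...,1]<310)&(w[...,1]>-115);G=w[m]
    for _ in range(4):
        f=np.polyfit(G[:,1],G[:,0],1);e=G[:,0]-np.polyval(f,G[:,1]);G=G[abs(e)<max(2.5,2*e.std())]
    print('gate',f,f[0]+.027,len(G),e.std())
    m=(z>130)&(z<150)&(w[...,0]<540)&(w[...,0]>470)&(w[...,1]<-70)&(w[...,1]>-150);print('keeper',m.sum(),np.median(w[m],0).round(1),w[m].min(0).round(1),w[m].max(0).round(1))
print(r.get_state()['contact_force'],r.get_state()['position'])
a=cv2.imread("pics/side1.png")[95:195,290:390];b=cv2.imread("pics/top1.png")[150:280,370:470]
c=np.zeros((520,800,3),np.uint8);c[:400,:400]=cv2.resize(a,None,fx=4,fy=4,interpolation=2);c[:,400:]=cv2.resize(b,None,fx=4,fy=4,interpolation=2);cv2.imwrite("pics/c3.png",c)
E
```

```text
top campos [528. 150. 956.]
gate [-2.46149091e-02  5.19177318e+02] 0.002385090868842605 970 2.3385009261162804
keeper 67 [ 521.8 -109.3  143.2] [ 519.9 -130.7  133. ] [523.6 -93.2 146. ]
side campos [326. 724. 746.]
gate [-2.50009522e-02  5.19148836e+02] 0.001999047842235129 592 2.1519247996383655
keeper 33 [ 523.3 -101.6  139. ] [ 519.4 -124.3  130.3] [527.5 -87.1 142.5]
[-0.06197088 -0.04106934  1.01471041] [348.56876192 292.96703706 243.80420543]
```

View pics/c3.png

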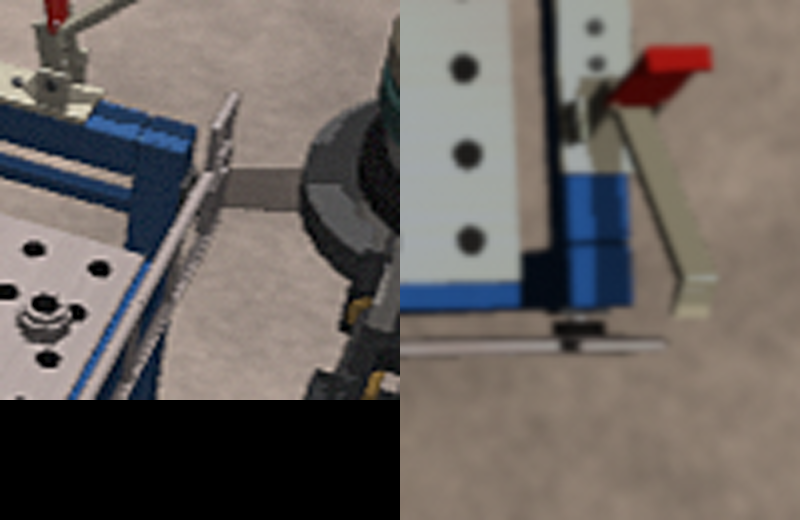

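The gate is shut: in the side crop the rod stands at (215,175), and in the top crop it touches the stop at (570,343). The fitted angle is about 0.002. Next is the hook.

Call:
{"method": "send_rows", "body": {
  "commands": [
    [[-2,-3.7,-2,0,0,0,4],[-4,-7.4,-4,0,0,0,4],[-6,-11.1,-6,0,0,0,4],[-8,-14.8,-6,0,0,0,4],[-10,-18.5,-6,0,0,0,4]]
  ]
}}

```text
time: 6.35
position: [453.1, 106.3, 302.3]
tool_rot: [-0.039, 3.14, 0.0]
contact_force: [0.8, 0.1, -0.4]
grip_width: 0.423
grip_force: 0.0
```

Call:
{"method": "send_rows", "body": {
  "commands": [
    [[-2,-3.8,0,0,0,0,4],[-4,-7.6,0,0,0,0,4],[-6,-11.4,0,0,0,0,4],[-8,-15.2,0,0,0,0,4],[-10,-19,0,0,0,0,4]]
  ]
}}

```text
time: 6.85
position: [557.3, -81.4, 301.3]
tool_rot: [0.038, -3.141, -0.0]
contact_force: [0.0, 1.2, -0.4]
grip_width: 0.429
grip_force: 0.0
```

Call:
{"method": "send_rows", "body": {
  "commands": [
    [[-1,-2,0,0,0,0,4],[-1.7,-3.2,1,0,0,0,4],[-1.7,-3.2,2,0,0,0,4],[-1.7,-3.2,2,0,0,0,4],[-1.7,-3.2,2,0,0,0,4]]
  ]
}}

```text
time: 7.35
position: [574.4, -107.9, 282.0]
tool_rot: [0.045, -3.14, -0.002]
contact_force: [-0.3, 0.3, -0.3]
grip_width: 0.424
grip_force: 0.0
```

```bash
python3 - <<'E'
from h import *
s=r.get_state();print(s['position'],s['tool_rot'],s['joint_positions'].round(2),s['contact_force'])
im,d=r.capture("side");w=cloud("side",d);z=w[...,2]
m=(z>180)&(z<250)&(w[...,0]<610)&(w[...,0]>530)&(w[...,1]<-80)&(w[...,1]>-130);S=w[m]
for a in range(530,610,10):
    q=S[(S[:,0]>=a)&(S[:,0]<a+10)]
    if len(q):print(a+5,np.median(q,0).round(1),len(q))
E
```

```text
[ 574.37274975 -107.86902976  282.04236934] [ 4.47044925e-02 -3.14004244e+00 -1.81883044e-03] [-0.31  0.26  1.34  0.    1.54 -1.9 ] [-0.27224837  0.26219214 -0.28622349]
535 [ 538.2 -105.9  225.4] 9
545 [ 545.7 -105.2  231. ] 34
555 [ 554.6 -102.8  233.9] 28
565 [ 564.4 -101.6  224.6] 26
575 [ 575.2 -102.2  213.8] 30
585 [ 585.4 -102.   202.3] 23
595 [ 595.  -102.8  193.3] 28
605 [ 604.8 -101.1  186.8] 18
```

Call:
{"method": "send_rows", "body": {
  "commands": [
    [[-0.15,0,3,0,0,0,4],[-0.15,0,6,0,0,0,4],[-0.15,0,7.5,0,0,0,4],[-0.15,0,8.3,0,0,0,4],[-0.15,0,8.6,0,0,0,4]]
  ]
}}

```text
time: 7.9
position: [576.8, -108.6, 196.5]
tool_rot: [-0.044, 3.141, 0.0]
contact_force: [0.9, -0.2, 0.7]
grip_width: 0.426
grip_force: 0.0
```

Call:
{"method": "send_rows", "body": {
  "commands": [
    [[0,0,0,0,0,0,2.5],[0,0,0,0,0,0,1.6],[0,0,0,0,0,0,1],[0,0,0,0,0,0,0.8],[0,0,0,0,0,0,0.8]]
  ],
  "grip_force": 12
}}

```text
time: 8.4
position: [577.2, -109.3, 197.1]
tool_rot: [-0.042, 3.14, 0.001]
contact_force: [-0.6, 1.1, 2.8]
grip_width: 0.147
grip_force: 12.0
```

Call:
{"method": "send_rows", "body": {
  "commands": [
    [[0,0,0,0,0,0,0.8],[0.5,0,0.4,0,0,0,0.8],[1.0,0,0.8,0,0,0,0.8],[1.5,0,1.2,0,0,0,0.8],[2.0,0,1.5,0,0,0,0.8]]
  ],
  "grip_force": 20
}}

```text
time: 8.9
position: [558.4, -109.9, 180.7]
tool_rot: [-0.042, 3.137, 0.001]
contact_force: [6.9, 1.6, -3.6]
grip_width: 0.147
grip_force: 20.0
```

```bash
cat > lev.py <<'E'
from h import *
def lever(n="side"):
    im,d=r.capture(n);w=cloud(n,d);z=w[...,2];im=im.astype(int)
    red=(im[...,0]>im[...,1]+40)&(z>125)&(w[...,1]<-75)&(w[...,1]>-140);R=w[red]
    if len(R)<20:print(n,'red',len(R));return
    c=R.mean(0);q=R-[623.3,0,139];print(n,'red',len(R),c.round(1),'lever~',np.median(np.arctan2(q[:,2],q[:,0])).round(3),'pca',np.polyfit(R[:,2],R[:,0],1)[0].round(3))
    m=~red&(z>125)&(w[...,0]<610)&(w[...,0]>495)&(w[...,1]<-85)&(w[...,1]>-125);S=w[m]
    for a in range(495,610,10):
        q=S[(S[:,0]>=a)&(S[:,0]<a+10)]
        if len(q)>2:print(a+5,np.median(q,0).round(1),q[:,2].max().round(1),len(q))
if __name__=="__main__":
    lever();s=r.get_state();print(s['position'].round(1),s['contact_force'].round(1),s['tool_rot'].round(3))
E
python3 lev.py
```

```text
side red 130 [ 624.7 -101.1  205.2] lever~ 1.554 pca 0.065
520 [ 523.1 -103.3  371.7] 421.5 142
530 [528.5 -94.6 374.8] 425.0 325
540 [537.9 -94.4 327.5] 415.7 232
550 [551.1 -96.6 233.8] 357.0 221
560 [560.  -91.8 300.1] 357.9 215
570 [569.6 -94.1 323.3] 374.7 169
580 [578.3 -91.4 327.5] 400.9 80
590 [589.5 -93.1 374.8] 415.6 81
600 [ 599.6 -101.8  174.6] 375.6 23
610 [ 607.2 -101.1  172.9] 174.7 13
[ 557.4 -109.9  180.2] [ 5.8  0.8 -3.3] [-4.200e-02  3.139e+00  1.000e-03]
```

Call:
{"method": "send_rows", "body": {
  "commands": [
    [[0.3,0,0.3,0,0,0,0.8],[0.6,0,0.7,0,0,0,0.8],[0.9,0,1.1,0,0,0,0.8],[1.2,0,1.5,0,0,0,0.8],[1.4,0,1.9,0,0,0,0.8]]
  ]
}}

```text
time: 9.45
position: [542.8, -110.3, 162.0]
tool_rot: [-0.042, 3.141, 0.0]
contact_force: [5.0, 1.5, 0.6]
grip_width: 0.146
grip_force: 20.0
```

```bash
python3 lev.py
```

```text
side red 64 [606.5 -96.3 204.7] lever~ 1.823 pca -0.205
510 [511.  -99.8 373. ] 428.2 363
520 [520.5 -92.8 317.4] 428.7 344
530 [531.  -95.2 303.7] 359.5 141
540 [539.3 -93.6 281.2] 338.0 247
550 [549.6 -93.3 296.6] 336.9 176
560 [558.8 -93.2 308.2] 363.9 132
570 [571.2 -89.9 362.3] 419.6 105
580 [ 577.9 -100.8  341.8] 404.8 61
590 [ 589.5 -103.   168. ] 173.0 22
600 [ 601.3 -103.9  166.5] 210.9 28
610 [ 607.4 -105.3  184.5] 225.7 32
[ 542.3 -110.3  161.4] [ 4.1  1.5 -0.9] [ 4.200e-02 -3.141e+00 -1.000e-03]
```

Call:
{"method": "send_rows", "body": {
  "commands": [
    [[0.13,0,0.4,0,0,0,0.8],[0.24,0,0.8,0,0,0,0.8],[0.33,0,1.2,0,0,0,0.8],[0.4,0,1.6,0,0,0,0.8],[0.43,0,1.9,0,0,0,0.8]]
  ]
}}

```text
time: 10.0
position: [537.2, -110.5, 142.7]
tool_rot: [0.042, -3.138, -0.001]
contact_force: [-2.0, 1.3, 1.2]
grip_width: 0.148
grip_force: 20.0
```

```bash
python3 lev.py; python3 - <<'E'
from h import *
a,_=r.capture("side");b,_=r.capture("top")
a=cv2.resize(a[85:165,280:380],None,fx=7,fy=7,interpolation=2)
cv2.imwrite("pics/c4.png",a[:,:,::-1])
E
```

```text
side red 40 [601.9 -94.8 194.1] lever~ 1.944 pca -0.305
500 [ 504.1 -105.3  370.1] 425.7 128
510 [508.9 -93.8 361.8] 429.3 455
520 [518.7 -93.7 287.9] 428.8 244
530 [530.3 -95.9 261.2] 318.6 219
540 [539.9 -91.6 272.5] 315.0 199
550 [550.  -95.5 286.3] 318.7 150
560 [559.2 -91.9 286.9] 414.7 78
570 [569.5 -91.9 339.7] 418.0 130
580 [ 579.9 -103.8  161.6] 336.6 27
590 [ 591.  -103.1  161.3] 222.6 29
600 [ 600.7 -104.7  162. ] 210.0 39
610 [606.9 -99.4 165.4] 174.4 22
[ 537.1 -110.4  142.3] [-1.9  0.9  1. ] [ 4.200e-02 -3.138e+00 -1.000e-03]
```

View pics/c4.png

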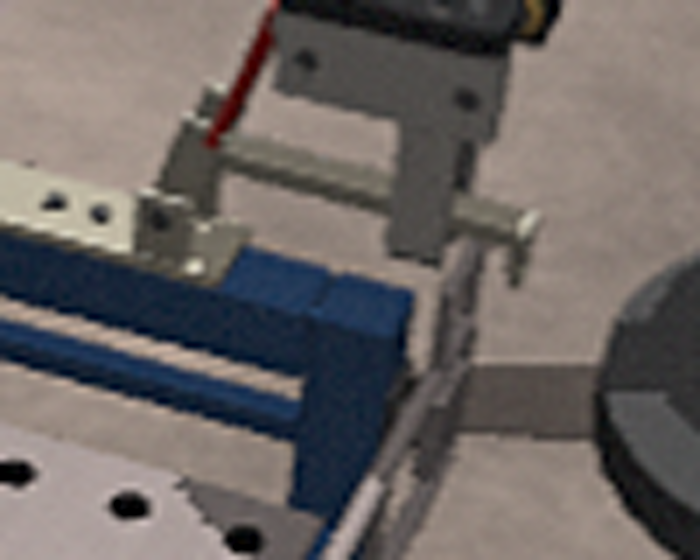

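The side crop shows the strap roughly level with the claw at (522,255), just on the robot side of the keeper at (460,270) and still slightly high. The red handle leans towards the robot and is clear of the gripper.

Call:
{"method": "send_rows", "body": {
  "commands": [
    [[0,0,0.2,0,0,0,0.8],[-0.05,0,0.4,0,0,0,0.8],[-0.1,0,0.6,0,0,0,0.8],[-0.15,0,0.8,0,0,0,0.8],[-0.2,0,0.9,0,0,0,0.8]]
  ]
}}

```text
time: 10.65
position: [538.0, -110.3, 133.5]
tool_rot: [0.043, -3.136, -0.001]
contact_force: [-6.4, 0.8, 1.9]
grip_width: 0.145
grip_force: 20.0
```

```bash
python3 lev.py|grep -v "^5"
```

```text
side red 35 [602.5 -94.6 193. ] lever~ 1.941 pca -0.301
600 [ 600.6 -102.2  160.2] 220.8 40
610 [ 607.1 -101.7  162.3] 175.5 27
[ 538.1 -110.4  133.4] [-6.2 -0.1  1.1] [ 4.300e-02 -3.136e+00 -1.000e-03]
```

Call:
{"method": "send_rows", "body": {
  "commands": [
    [[0,0,0.1,0,0,0,0.8],[-0.1,0,0.2,0,0,0,0.8],[-0.25,0,0.25,0,0,0,0.8],[-0.4,0,0.25,0,0,0,0.8],[-0.5,0,0.25,0,0,0,0.8]]
  ],
  "grip_force": 15
}}

```text
time: 11.2
position: [540.1, -110.3, 131.2]
tool_rot: [0.044, -3.13, -0.0]
contact_force: [-12.7, 0.5, 6.1]
grip_width: 0.148
grip_force: 15.0
```

```bash
python3 lev.py|grep -v "^5"; python3 - <<'E'
from h import *
a,_=r.capture("side")
a=cv2.resize(a[85:165,280:380],None,fx=7,fy=7,interpolation=2)
cv2.imwrite("pics/c5.png",a[:,:,::-1])
E
```

```text
side red 70 [604.4 -98.5 206.4] lever~ 1.848 pca -0.227
600 [ 601.3 -102.7  158.7] 220.8 32
610 [ 607.4 -105.   173.8] 210.4 35
[ 540.2 -110.3  131.2] [-10.7  -0.1   7.3] [ 4.40e-02 -3.13e+00 -1.00e-03]
```

View pics/c5.png

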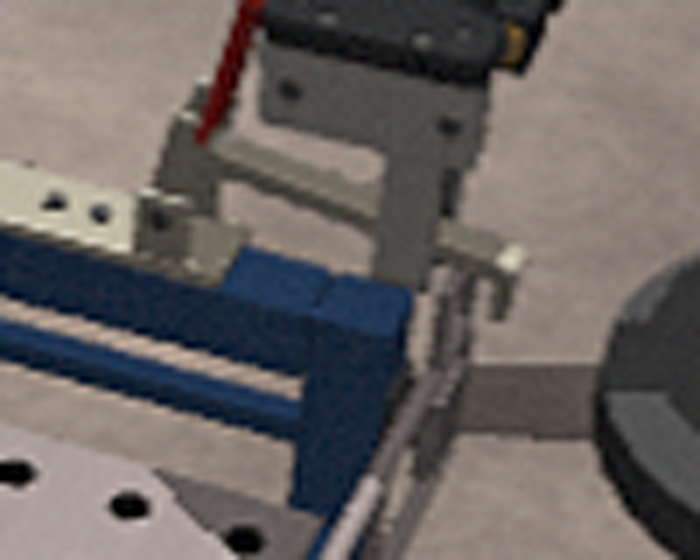

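The claw has dropped behind the keeper at crop (500,295), the strap is on the rod, and the lever reads about 1.8 and is following. I'll keep drawing back.

Call:
{"method": "send_rows", "body": {
  "commands": [
    [[-0.1,0,-0.1,0,0,0,0.8],[-0.2,0,-0.1,0,0,0,0.8],[-0.3,0,-0.1,0,0,0,0.8],[-0.4,0,-0.1,0,0,0,0.8],[-0.5,0,-0.1,0,0,0,0.8]]
  ]
}}

```text
time: 11.8
position: [545.9, -110.1, 131.8]
tool_rot: [0.043, -3.131, -0.001]
contact_force: [-9.7, 0.3, 3.8]
grip_width: 0.146
grip_force: 15.0
```

```bash
python3 lev.py|grep -v "^5"
```

```text
side red 139 [ 632.2 -100.8  204. ] lever~ 1.439 pca 0.184
600 [ 600.9 -104.   157.3] 159.9 24
610 [ 607.2 -102.5  158.6] 161.4 13
[ 546.3 -110.1  131.8] [-8.2  0.5  3.1] [ 4.300e-02 -3.132e+00 -1.000e-03]
```

Call:
{"method": "send_rows", "body": {
  "commands": [
    [[-0.05,0,0,0,0,0,0.8],[-0.1,0,0,0,0,0,0.8],[-0.15,0,0,0,0,0,0.8],[-0.2,0,0,0,0,0,0.8],[-0.25,0,0,0,0,0,0.8]]
  ]
}}

```text
time: 12.35
position: [548.4, -110.1, 131.8]
tool_rot: [0.043, -3.131, -0.001]
contact_force: [-8.8, 0.5, 2.7]
grip_width: 0.145
grip_force: 15.0
```

```bash
python3 lev.py|grep -v "^5"
```

```text
side red 166 [ 643.9 -102.   199.2] lever~ 1.244 pca 0.391
600 [ 600.8 -101.9  156.9] 160.6 25
610 [ 607.9 -102.2  156.8] 159.2 12
[ 548.6 -110.1  131.8] [-8.1  0.8  3.2] [ 4.300e-02 -3.132e+00 -1.000e-03]
```

Call:
{"method": "send_rows", "body": {
  "commands": [
    [[-0.05,0,0,0,0,0,0.8],[-0.1,0,0,0,0,0,0.8],[-0.15,0,0,0,0,0,0.8],[-0.2,0,0,0,0,0,0.8],[-0.2,0,0,0,0,0,0.8]]
  ]
}}

```text
time: 12.9
position: [550.4, -110.0, 131.6]
tool_rot: [0.043, -3.131, -0.001]
contact_force: [-9.4, 0.2, 2.2]
grip_width: 0.147
grip_force: 15.0
```

```bash
python3 lev.py|grep -v "^5"
```

```text
side red 183 [ 652.7 -102.4  194.8] lever~ 1.085 pca 0.579
600 [ 600.4 -103.1  155.7] 158.5 27
610 [ 608.  -102.8  155.7] 159.1 11
[ 550.4 -110.   131.6] [-9.1  0.6  1.5] [ 4.300e-02 -3.131e+00 -1.000e-03]
```

Call:
{"method": "send_rows", "body": {
  "commands": [
    [[-0.04,0,0,0,0,0,0.8],[-0.08,0,0,0,0,0,0.8],[-0.12,0,0,0,0,0,0.8],[-0.16,0,0,0,0,0,0.8],[-0.16,0,0,0,0,0,0.8]]
  ]
}}

```text
time: 13.45
position: [550.7, -110.0, 131.6]
tool_rot: [0.043, -3.129, -0.001]
contact_force: [-11.6, -0.6, 4.1]
grip_width: 0.144
grip_force: 15.0
```

```bash
python3 lev.py|grep -v "^5"
```

```text
side red 190 [ 654.  -102.7  193.7] lever~ 1.058 pca 0.613
600 [ 600.2 -102.9  155.6] 157.2 26
610 [ 607.4 -103.4  156.5] 158.5 12
[ 550.7 -110.   131.6] [-11.5   0.    3.5] [ 4.300e-02 -3.129e+00 -1.000e-03]
```

Call:
{"method": "send_rows", "body": {
  "commands": [
    [[-0.05,0,0,0,0,0,0.8],[-0.1,0,0,0,0,0,0.8],[-0.15,0,0,0,0,0,0.8],[-0.15,0,0,0,0,0,0.8],[-0.15,0,0,0,0,0,0.8]]
  ]
}}

```text
time: 14.0
position: [550.9, -110.0, 131.5]
tool_rot: [0.044, -3.126, -0.001]
contact_force: [-13.6, -0.6, 5.5]
grip_width: 0.149
grip_force: 15.0
```

```bash
python3 lev.py|grep -v "^5"
```

```text
side red 187 [ 655.2 -102.5  192.8] lever~ 1.037 pca 0.637
600 [ 600.5 -103.3  154.9] 158.0 27
610 [ 607.9 -103.   155.2] 158.9 13
[ 550.9 -110.   131.5] [-12.7  -0.4   5.2] [ 4.400e-02 -3.126e+00 -1.000e-03]
```

Call:
{"method": "send_rows", "body": {
  "commands": [
    [[0.1,0,0,0,0,0,1.2],[0.15,0,0,0,0,0,2],[0.15,0,0,0,0,0,3],[0.15,0,0,0,0,0,3.4],[0.15,0,0,0,0,0,3.4]]
  ]
}}

```text
time: 14.55
position: [557.7, -110.3, 133.1]
tool_rot: [-0.042, 3.14, -0.001]
contact_force: [0.5, 0.2, 0.2]
grip_width: 0.355
grip_force: 0.0
```

Call:
{"method": "send_rows", "body": {
  "commands": [
    [[0,0,-1,0,0,0,3.4],[0,0,-3.5,0,0,0,3.4],[0,0,-6,0,0,0,3.4],[0,0,-9,0,0,0,3.4],[0,0,-10,0,0,0,3.4]]
  ]
}}

```text
time: 15.05
position: [558.7, -110.6, 236.8]
tool_rot: [-0.043, 3.135, -0.003]
contact_force: [-0.7, -0.5, 0.1]
grip_width: 0.363
grip_force: 0.0
```

```bash
python3 lev.py
```

```text
side red 186 [ 655.2 -102.5  192.9] lever~ 1.036 pca 0.643
520 [ 522.  -101.4  145.4] 425.3 71
530 [ 530.5 -101.4  350.5] 426.0 87
540 [537.9 -95.3 386.5] 417.6 223
550 [550.7 -97.8 378. ] 414.9 177
560 [559.6 -98.1 378.3] 414.2 174
570 [570.2 -97.2 384. ] 414.5 175
580 [578.  -92.6 380.1] 415.5 83
590 [ 590.1 -103.6  154.2] 414.1 30
600 [ 600.1 -103.1  155.4] 158.9 27
610 [ 607.7 -102.3  155.9] 157.7 11
[ 558.8 -110.6  236.9] [1.4 0.2 0.8] [-0.042  3.134 -0.004]
```

Call:
{"method": "send_rows", "body": {
  "commands": [
    [[-2.5,0,0,0,0,0,1],[-5,0,0,0,0,0,0],[-7.5,0,0,0,0,0,0],[-7.9,0,0,0,0,0,0],[-7.9,0,1,0,0,0,0]]
  ]
}}

```text
time: 15.6
position: [636.2, -108.0, 222.3]
tool_rot: [-0.043, 3.141, -0.0]
contact_force: [-0.3, 0.1, 0.2]
grip_width: 0.005
grip_force: 0.0
```

Call:
{"method": "send_rows", "body": {
  "commands": [
    [[0,0,1,0,0,0,0],[0,0,2,0,0,0,0],[0,0,3,0,0,0,0],[0,0,3,0,0,0,0],[0,0,3,0,0,0,0]]
  ]
}}

```text
time: 16.1
position: [635.3, -107.9, 192.7]
tool_rot: [0.042, -3.141, -0.0]
contact_force: [0.1, 0.5, 0.8]
grip_width: 0.008
grip_force: 0.0
```

Call:
{"method": "send_rows", "body": {
  "commands": [
    [[-0.5,0,0,0,0,0,0],[-0.9,0,0,0,0,0,0],[-1.2,0,0,0,0,0,0],[-1.5,0,0.1,0,0,0,0],[-1.8,0,0.25,0,0,0,0]]
  ]
}}

```text
time: 16.6
position: [652.5, -107.5, 189.9]
tool_rot: [0.042, -3.138, -0.0]
contact_force: [-5.5, 0.1, 0.1]
grip_width: 0.004
grip_force: 1.9
```

```bash
python3 lev.py|grep -v "^5"
```

```text
side red 155 [ 661.  -100.5  187.8] lever~ 0.915 pca 0.819
600 [ 599.3 -103.3  154.2] 158.0 27
610 [ 607.9 -102.9  154.5] 157.3 12
[ 653.1 -107.4  189.6] [-2.6 -0.2 -0.1] [ 0.042 -3.139 -0.   ]
```

Call:
{"method": "send_rows", "body": {
  "commands": [
    [[-0.25,0,0.15,0,0,0,0],[-0.5,0,0.3,0,0,0,0],[-0.75,0,0.5,0,0,0,0],[-0.95,0,0.7,0,0,0,0],[-1.15,0,0.9,0,0,0,0]]
  ]
}}

```text
time: 17.15
position: [663.9, -107.1, 181.1]
tool_rot: [0.042, -3.138, -0.0]
contact_force: [-5.3, -0.7, 1.2]
grip_width: 0.004
grip_force: 2.3
```

```bash
python3 lev.py
```

```text
side red 159 [ 670.9 -100.4  178.2] lever~ 0.687 pca 1.256
520 [ 522.3 -103.   139. ] 149.1 39
530 [ 529.  -102.9  146.7] 150.8 34
540 [ 540.5 -103.8  148.4] 151.6 25
550 [ 549.7 -103.5  149.1] 151.8 25
560 [ 559.6 -104.5  149.8] 152.4 27
570 [ 570.1 -103.2  150.2] 153.2 25
580 [ 580.3 -102.2  151.9] 153.7 25
590 [ 590.3 -104.3  151.6] 154.5 26
600 [ 599.8 -102.2  151.9] 155.8 26
610 [ 606.7 -103.   153.6] 155.3 12
[ 664.2 -107.1  180.8] [-4.9 -0.   1.9] [ 4.200e-02 -3.138e+00 -1.000e-03]
```

Call:
{"method": "send_rows", "body": {
  "commands": [
    [[-0.2,0,0.2,0,0,0,0],[-0.35,0,0.45,0,0,0,0],[-0.5,0,0.65,0,0,0,0],[-0.65,0,0.9,0,0,0,0],[-0.75,0,1.1,0,0,0,0]]
  ]
}}

```text
time: 17.7
position: [672.3, -106.9, 170.5]
tool_rot: [0.042, -3.141, -0.0]
contact_force: [-4.7, -0.7, 2.5]
grip_width: 0.007
grip_force: 2.0
```

Call:
{"method": "send_rows", "body": {
  "commands": [
    [[-0.1,0,0.2,0,0,0,0],[-0.2,0,0.45,0,0,0,0],[-0.3,0,0.65,0,0,0,0],[-0.4,0,0.9,0,0,0,0],[-0.5,0,1.15,0,0,0,0]]
  ]
}}

```text
time: 18.2
position: [678.5, -106.8, 158.9]
tool_rot: [-0.042, 3.14, -0.0]
contact_force: [-2.2, 0.0, 1.6]
grip_width: 0.007
grip_force: 1.1
```

```bash
python3 lev.py
```

```text
side red 156 [ 683.7 -100.3  156.1] lever~ 0.274 pca 3.184
520 [ 523.1 -103.8  135.6] 149.1 32
530 [ 528.1 -101.9  144.4] 149.4 39
540 [ 539.7 -103.9  147.7] 149.9 26
550 [ 550.5 -105.6  147.4] 150.2 25
560 [ 559.7 -103.4  147.9] 150.1 26
570 [ 570.5 -104.5  148.1] 150.3 26
580 [ 579.8 -103.9  147.9] 150.7 25
590 [ 589.9 -102.1  148.2] 150.9 26
600 [ 599.4 -103.   148.8] 151.3 23
610 [ 606.9 -102.   149.5] 150.8 13
[ 678.6 -106.7  158.4] [-2.1 -0.3  1.2] [-0.042  3.14   0.   ]
```

Lever about 0.22; easy going. I'll press on straight down towards home.

Call:
{"method": "send_rows", "body": {
  "commands": [
    [[-0.05,0,0.2,0,0,0,0],[-0.1,0,0.4,0,0,0,0],[-0.15,0,0.6,0,0,0,0],[-0.15,0,0.8,0,0,0,0],[-0.15,0,1.0,0,0,0,0]]
  ]
}}

```text
time: 18.75
position: [680.1, -106.8, 148.9]
tool_rot: [-0.042, 3.139, -0.0]
contact_force: [0.6, 0.5, 1.1]
grip_width: 0.004
grip_force: 0.4
```

Call:
{"method": "send_rows", "body": {
  "commands": [
    [[0,0,0.1,0,0,0,0],[0,0,0.2,0,0,0,0],[0,0,0.3,0,0,0,0],[0,0,0.35,0,0,0,0],[0,0,0.35,0,0,0,0]]
  ]
}}

```text
time: 19.25
position: [679.1, -106.7, 145.8]
tool_rot: [-0.042, 3.141, -0.0]
contact_force: [-0.9, 0.5, 2.6]
grip_width: 0.004
grip_force: 1.5
```

```bash
python3 lev.py|grep -v "^5"
```

```text
side red 151 [ 687.4 -100.1  143.6] lever~ 0.073 pca 2.754
600 [ 600.  -104.2  147.3] 148.9 23
610 [ 607.5 -101.2  147. ] 148.9 13
[ 679.1 -106.7  145.8] [-0.3 -0.1  3.3] [-0.042  3.141 -0.   ]
```

Press onto the stop to about 10–12 N.

Call:
{"method": "send_rows", "body": {
  "commands": [
    [[0,0,0.05,0,0,0,0],[0,0,0.1,0,0,0,0],[0,0,0.15,0,0,0,0],[0,0,0.2,0,0,0,0],[0,0,0.2,0,0,0,0]]
  ]
}}

```text
time: 19.8
position: [679.1, -106.7, 145.7]
tool_rot: [-0.043, 3.14, -0.001]
contact_force: [-3.2, 0.8, 10.3]
grip_width: 0.004
grip_force: 5.2
```

Call:
{"method": "send_rows", "body": {
  "commands": [
    [[0,0,0.05,0,0,0,0],[0,0,0.1,0,0,0,0],[0,0,0.1,0,0,0,0],[0,0,0.1,0,0,0,0],[0,0,0.1,0,0,0,0]]
  ]
}}

```text
time: 20.3
position: [679.2, -106.8, 145.6]
tool_rot: [-0.042, 3.139, -0.001]
contact_force: [-5.6, 0.4, 13.6]
grip_width: 0.006
grip_force: 6.8
```

Call:
{"method": "send_rows", "body": {
  "commands": [
    [[0,0,-0.5,0,0,0,0],[0,0,-2,0,0,0,0],[0,0,-6,0,0,0,0],[0,0,-11,0,0,0,0],[0,0,-16,0,0,0,0]]
  ]
}}

```text
time: 20.8
position: [678.7, -106.6, 302.8]
tool_rot: [0.042, -3.139, -0.001]
contact_force: [1.5, -0.6, 0.2]
grip_width: 0.006
grip_force: 0.0
```

Call:
{"method": "send_rows", "body": {
  "commands": [
    [[4,3,0,0,0,0,0],[8,6,0,0,0,0,0],[12,9,0,0,0,0,0],[16,12,0,0,0,0,0],[20,15,0,0,0,0,0]]
  ]
}}

```text
time: 21.3
position: [473.4, 38.8, 301.8]
tool_rot: [0.042, -3.141, -0.001]
contact_force: [1.2, 0.6, -0.1]
grip_width: 0.004
grip_force: 0.0
```

Call:
{"method": "send_rows", "body": {
  "commands": [
    [[3,4,0,0,0,0,0],[6,8,0,0,0,0,0],[9,12,0,0,0,0,0],[10,14,0,0,0,0,0],[10,14,0,0,0,0,0]]
  ]
}}

```text
time: 21.8
position: [369.6, 177.0, 302.4]
tool_rot: [-0.05, 3.141, 0.002]
contact_force: [0.7, -1.0, -0.0]
grip_width: 0.006
grip_force: 0.0
```

```bash
python3 lev.py; python3 - <<'E'
from h import *
a,d=r.capture("side");b,_=r.capture("top");w=cloud("side",d);z=w[...,2]
m=(z>100)&(z<122)&(w[...,0]<526)&(w[...,0]>460)&(w[...,1]<310)&(w[...,1]>-115);G=w[m]
for _ in range(4):
    f=np.polyfit(G[:,1],G[:,0],1);e=G[:,0]-np.polyval(f,G[:,1]);G=G[abs(e)<max(2.5,2*e.std())]
print('gate',f[0]+.027)
c=np.zeros((480,800,3),np.uint8);c[:480,:480]=cv2.resize(a[85:165,275:355],None,fx=6,fy=6,interpolation=2);c[:480,480:]=cv2.resize(b[150:270,380:460],(320,480),interpolation=2)
cv2.imwrite("pics/c6.png",c[:,:,::-1])
E
```

```text
side red 186 [ 686.5 -102.1  143.6] lever~ 0.075 pca 2.397
520 [ 523.1 -103.4  135.2] 149.5 30
530 [ 528.4 -102.4  143.1] 149.1 42
540 [ 540.  -104.9  147.3] 149.8 26
550 [ 550.1 -103.5  147.1] 149.7 26
560 [ 559.5 -103.7  146.9] 149.7 23
570 [ 569.5 -104.8  146.7] 150.0 28
580 [ 580.  -102.9  147.3] 150.8 26
590 [ 589.8 -102.7  147.2] 150.6 24
600 [ 600.8 -102.4  147.2] 149.2 26
610 [ 607.6 -103.3  147.2] 149.1 9
[370.9 175.7 302.3] [ 0.7 -0.1 -0.1] [-4.700e-02  3.141e+00 -1.000e-03]
gate -0.006292235293914709
```

View pics/c6.png

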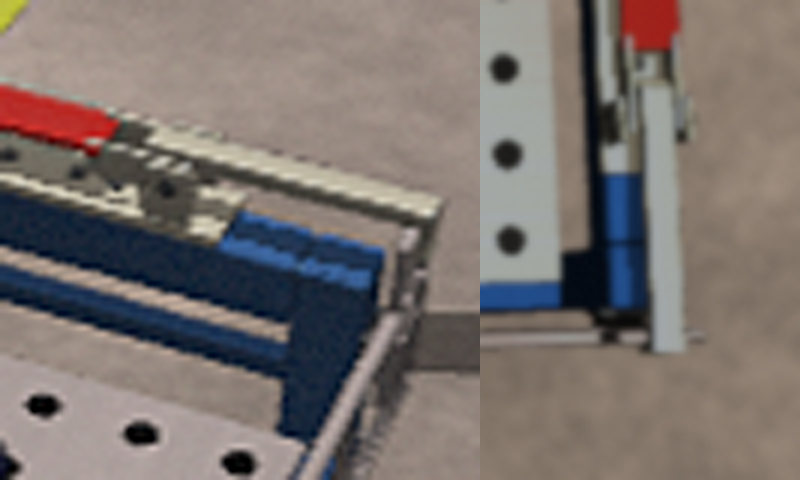

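The lever is flat home with the strap level. The claw is over the keeper at crop (430,215), and the gate has been pulled in about 0.008 rad, so it is clamped. Handing in.

```bash
python3 -c "
from station import r
print(r.sign_off())"
```

```text
the job is handed in; nothing more can be done
None
```

The gate is shut on its stop, the hook is over the keeper, and the lever is pressed home past centre. Measured wrist forces at the end of each move stayed under about 15 N; the job is handed in, but the sign-off did not return a verdict.

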